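# Turn the cutting board over against the pastry slab

## Robot

A 7-joint arm with a two-finger parallel gripper is mounted at the origin on the work surface. World frame = base frame: x ahead of the robot, y to its left, z up, the work surface at z = 0. Lengths are in m, angles in rad, forces in N, time in s.
With the tool pointing down it reaches from about 0.4 to 0.85 m from the base axis. Payload 10.4 kg.
Tool frame: the origin (TCP) lies on the mounting face of the last link; the fingertips stand r.tips_ahead ahead of it and the grasp point (between the pads) lies 164 mm ahead of it (r.tips_ahead is the distance from the TCP to the fingertips, in m); z points along the fingers, y is the line along which they close (so a half turn about z gives the same grasp; the last joint's range is limited). The gripper opens to 87 mm and grips with 3 to 60 N. Pads are 19 mm wide; open, the fingers measure 117 mm over their backs; the gripper's body (75 mm by 190 mm) begins 51 mm behind the grasp point.
Start: joints at [-1.148, 0.332, -0.065, 1.46, 0.022, 1.35, -0.088], TCP at [0.269, 0.564, 0.405] pointing down, gripper open.
Joint ranges: [-2.6, 2.6], [-0.5, 2.12], [-1.47, 1.34], [0.16, 2.42], [-1.27, 4.41], [0.06, 2.06], [-2.6, 2.6]. Speed limits (rad/s): [2.22, 2.22, 2.79, 2.79, 3.14, 3.14, 3.14].

## Interface

Orientations are given as a unit quaternion [x, y, z, w].
In Python, from bench import telemetry, imaging, job, r gives the robot as it stands.
- The arm moves only by the tool move_arm, never from a script. Its argument "steps" is a list of rows, each an object of numbers: "dx", "dy", "dz": the shift along the tool's x, y, z in cm; "spin": the turn about the tool's z in rad. In form: [{"dx": .., "dy": .., "dz": .., "spin": ..}, ...]. A call has 1 to 12 rows; each row shifts and turns the commanded pose from where the row before left it, along the tool's axes as they then stand; what a row does not reach is not made up. A row lasts 1/10 s, in which the tool goes at most 50 mm and 8.59 degrees, less where a joint would pass 70% of its speed; a pose out of reach is approached as far as the arm can. A call with a gripper value outside its range is refused whole. "claw" is the finger opening in cm, from 0 to 8.7, set as the call begins (left out, the last holds). The fingers move at their own pace and stop on an object; "squeeze" is the grip in N (left out, the last holds). Time passes only in rows, so rows that do not move let the fingers close. It gives the time, the measured TCP pose, the force, the opening and the grip force at its end, in the units of the state.
- telemetry.read_state(): the state, without advancing time (a new reading comes with each control period).
- imaging.camera(name): name is "side" or "top" or "wrist"; returns a dict with "img" (400x640x3 uint8, red, green, blue), "camera_matrix" (3x3 intrinsics, pixels), "R" (3x3) and "t" (3): a world point X has camera coordinates R X + t. Camera axes: x right, y down, z forward; pixel columns grow to the right and rows downward; lengths in m; the calibration is good to about 2 mm. A picture is of the moment at which its call begins. There is no depth.
- job.close_job(): hands the job in; it is judged then, once.
The state is a dict: "time": time; "joint_positions": joint angles; "joint_vel": joint speeds; "joint_torque": joint torques, N m; "ee_pos": TCP position; "eef_rot": TCP orientation; "ft_force": force on the tool from outside, world axes, zero at the start; "torque": the same for the moment, N m; "width": finger opening in m; "grip_force": force on a finger pad.
Only numpy, scipy, OpenCV 4.12 (cv2) and the standard library are available. Lean on these libraries where they do the work, as an engineer would, in place of code of your own. Each camera call takes 0.05 s, during which the arm holds its last target. There are 200 camera calls.

## Task

Turn the rectangular cutting board over, on to the marble pastry slab: push its plain far edge up against the slab's near edge, swing its steel loop up so that the board stands on edge there, and lay it on over so that it ends flat on the slab with its grooved underside up. Its sides should end roughly square to the slab, and the round board must stay where it is.

Things in the scene. Friction and masses are not known exactly. Their poses are not given: they have to be found in the camera images.
- board_mid (a point): Centre (half-way up) of the rectangular cutting board: wood, 90 mm long (its x), 100 mm wide (its y), 18 mm thick, about 0.18 kg. It lies on the counter before the slab's near edge, plain face up, grooved face down. Its x axis points from the loop to the plain far edge, which lies 45 mm from here and faces the slab across a gap of about 5 to 40 mm; its z axis points out of the plain face (up at the start, down once turned over).
- board_bar (a point): Middle of the wooden grip on the cross bar of that board's steel loop handle: a round sleeve, 12 mm in diameter and 60 mm long, along the board's y axis, its axis 9 mm above the counter at the start (half-way up the board's thickness), 82 mm from the board's centre towards the robot. The loop is rigid with the board, but the sleeve spins freely on the bar, so the board swings like a pendulum about a pinched sleeve. Between sleeve and board are 31 mm of open space, 72 mm wide.
- stop (a point): Middle of the upper edge of the slab's near side: a fixed white marble slab with a steel edge strip, 560 mm along its y, 200 mm deep along its x (which points away from the robot, across the slab), top 20 mm above the counter. The near side is a plain vertical face 20 mm high, the stop. A glass salt cellar (62 mm across, 50 mm high) stands loose on the slab about 160 mm in from the near side, about mid-length.
- round_mid (a point): Centre (half-way up) of the round board, to be left alone: the same wood, 90 mm across, 18 mm thick, with the same steel loop towards the robot (sleeve 82 mm from the centre). It lies beside the rectangular one, on either side. A small glass jar (40 mm across, 75 mm high) stands loose about half-way between the two boards.
Not all that is in view belongs to the job. What is shaped like the part that bears board_mid but blue or green is not meant.

How it is judged:
On the way:
1. the rectangular board stands on edge (within 25 degrees of upright) against the slab's near edge (angle between board_mid's own z axis and vertical between 1.13 and 2.01 rad and x of board_mid in the frame of stop between -0.06 and 0.035 m and z of board_mid in the frame of stop between 0 and 0.06 m), for 0.1 s.
At the end, for the whole second after the job is handed in: The rectangular board lies plain face down, grooved face up, flat (within 10 degrees) on the slab: its centre is over the slab and 2 to 17 mm above the slab's top, its sides are within 20 degrees of square to the slab, and it is let go (angle between board_mid's own z axis and vertical above 2.967 rad and x of board_mid in the frame of stop between 0 and 0.17 m and y of board_mid in the frame of stop between -0.28 and 0.28 m and z of board_mid in the frame of stop between 0.002 and 0.017 m and angle between the x axis of board_mid and the x axis of stop, either way round below 0.35 rad); the robot touches nothing.
It fails at once if the round board is moved more than 25 mm (distance of round_mid from where it was at the start of the episode above 0.025 m).
It also fails if it takes over 48 s, if anything falls off the work surface, if the arm or the gripper's body presses on something with over 40 N, if the wrist force passes 120 N, or if a joint passes its speed limit or range.

## Working session

There is one attempt and no reset: what is moved stays moved. The work goes in short steps, Python scripts to look and compute and a tool call to move; the robot and the scene stay as the last step left them, time stands still between calls to the robot, and variables do not carry over. Pictures are saved under pics/ and viewed, at most 10 in all, crops included, and the job is handed in when it is done.

Besides the shell and the picture viewer there is one more tool, called after "Request:" by a JSON object that holds its "fn" and its "kwargs", one argument or row to a line. move_arm: Moves the arm, as the interface text tells. Its arguments: {"type":"object","properties":{"steps":{"type":"array","items":{"type":"object","properties":{"dx":{"type":"number"},"dy":{"type":"number"},"dz":{"type":"number"},"spin":{"type":"number"}}}},"claw":{"type":"number"},"squeeze":{"type":"number"}},"required":["steps"]}

```bash
ls; mkdir -p pics; python3 - <<'E'
from bench import telemetry, imaging, job, r
import cv2,numpy as np
print(r.tips_ahead, telemetry.read_state())
ims=[]
for n in ("top","side"):
    c=imaging.camera(n); cv2.imwrite(f"pics/{n}0.png",c["img"][:,:,::-1]); print(n,c["camera_matrix"].tolist(),c["R"].round(4).tolist(),c["t"])
    np.savez(f"{n}0.npz",**c)
E
```

```text
pics
0.1822 {'time': 0.0, 'joint_positions': array([-1.14757561,  0.33287535, -0.06469824,  1.46097523,  0.02160865,
        1.34988812, -0.08850442]), 'joint_vel': array([ 1.79716497e-03,  1.07552338e-03,  1.78160978e-06, -1.07954113e-03,
        7.07931663e-05,  4.11756972e-04,  7.20981026e-05]), 'joint_torque': array([ 2.28785411e-04, -6.23257971e+01,  2.45177618e-02, -3.89912975e+01,
       -6.14597951e-02,  3.96382471e-02,  1.56987985e-04]), 'ee_pos': array([0.26943746, 0.56378957, 0.40393538]), 'eef_rot': array([ 2.21060302e-01,  9.75259872e-01, -7.14687105e-04, -1.22455077e-04]), 'ft_force': array([ 0.49373397, -0.59954536,  0.20055564]), 'torque': array([-0.02523809,  0.02484546, -0.02314513]), 'grip_force': 0.0, 'width': 0.08734126040649302}
top [[393.0252457398648, 0.0, 320.3031907795411], [0.0, 393.0252457398648, 194.71497292727523], [0.0, 0.0, 1.0]] [[-0.0102, -0.9999, -0.0034], [-0.9738, 0.0107, -0.2274], [0.2274, 0.001, -0.9738]] [-0.00775452  0.45988689  0.70436964]
side [[477.16220929723687, 0.0, 319.89817266537676], [0.0, 477.16220929723687, 204.0279312184407], [0.0, 0.0, 1.0]] [[-0.9824, -0.1858, 0.0194], [-0.1309, 0.6106, -0.781], [0.1333, -0.7698, -0.6242]] [0.43030857 0.09812478 0.6910707 ]
```

View pics/top0.png

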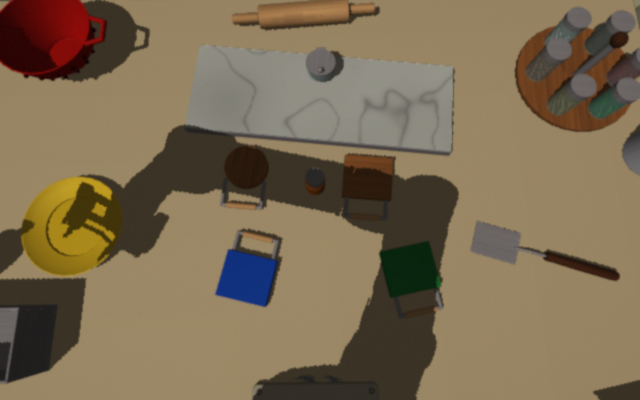

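View pics/side0.png

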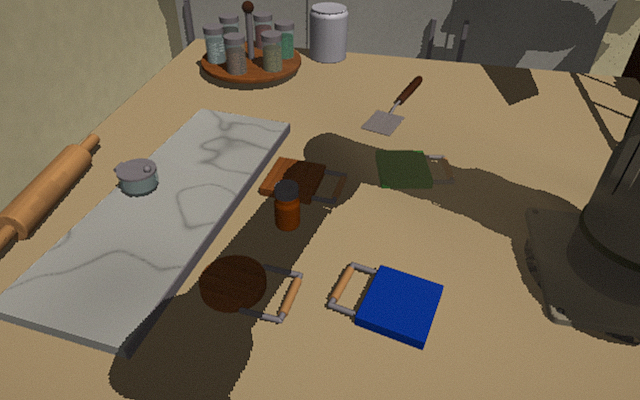

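Top view: rectangular board about (368,178), its sleeve about (367,216), the slab's near edge from (187,130) to (450,152), the jar at (315,182) and the round board at (246,167). Side view: the board is about (295,178), partly behind the jar at (287,205), with its sleeve near (330,187).

```bash
cat > h.py <<'E'
import numpy as np,cv2
def ray(c,p):
    K,R,t=c["camera_matrix"],c["R"],c["t"]
    d=R.T@np.linalg.solve(K,[p[0],p[1],1.]); return -R.T@t,d
def plane(c,p,z):
    o,d=ray(c,p); return o+d*(z-o[2])/d[2]
def tri(c1,p1,c2,p2):
    o1,d1=ray(c1,p1);o2,d2=ray(c2,p2)
    s=np.linalg.lstsq(np.c_[d1,-d2],o2-o1,rcond=None)[0]
    a,b=o1+d1*s[0],o2+d2*s[1]; return (a+b)/2,np.linalg.norm(a-b)
def proj(c,X):
    x=c["camera_matrix"]@(c["R"]@X+c["t"]); return x[:2]/x[2]
E
python3 - <<'E'
from h import *
T=dict(np.load("top0.npz"));S=dict(np.load("side0.npz"))
t=T["img"][130:240,300:440];s=S["img"][140:240,230:370]
def en(a,k=5): return cv2.resize(np.clip((a/255.)**.55*255,0,255).astype(np.uint8),None,fx=k,fy=k,interpolation=cv2.INTER_CUBIC)
o=np.zeros((600,800,3),np.uint8)
a=en(t,5);b=en(s,5)
cv2.imwrite("pics/tc.png",a[:,:,::-1]);cv2.imwrite("pics/sc.png",b[:,:,::-1])
for p in [(187,130),(450,152)]: print('edge',plane(T,p,.02).round(4))
for p in [(344,156),(393,157),(391,200),(343,198)]: print(plane(T,p,.018).round(4))
print(plane(T,(367,216),.012).round(4))
E
```

```text
edge [0.6098 0.2654 0.02  ]
edge [ 0.555 -0.281  0.02 ]
[ 0.5495 -0.0623  0.018 ]
[ 0.5462 -0.1634  0.018 ]
[ 0.4555 -0.1546  0.018 ]
[ 0.4606 -0.0582  0.018 ]
[ 0.4244 -0.1059  0.012 ]
```

View pics/tc.png

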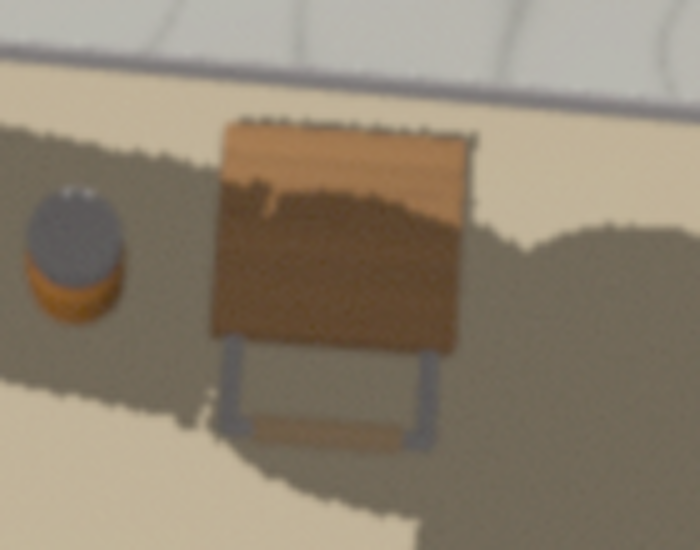

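View pics/sc.png

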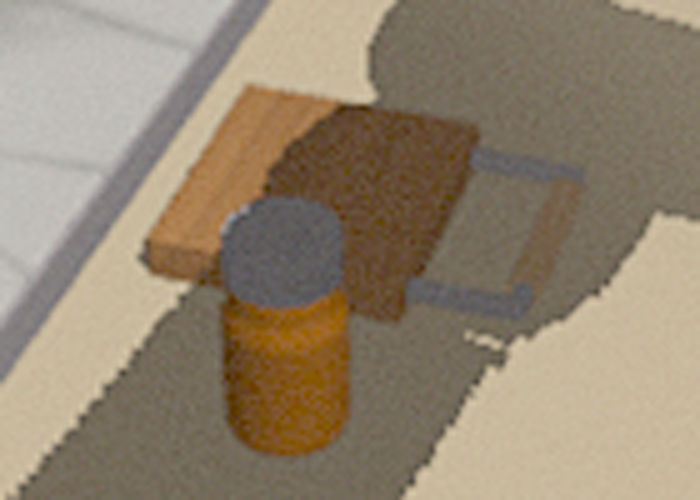

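```bash
python3 - <<'E'
from h import *
T=dict(np.load("top0.npz"));S=dict(np.load("side0.npz"))
ft=lambda x,y:((x+.5)/5-.5+300,(y+.5)/5-.5+130)
fs=lambda x,y:((x+.5)/5-.5+230,(y+.5)/5-.5+140)
for n,a,b in [("FL",(228,124),(148,243)),("FR",(468,138),(250,87)),("NR",(452,350),(478,128)),("slL",(248,430),(524,288)),("slR",(405,437),(570,180))]:
    X,e=tri(T,ft(*a),S,fs(*b)); print(n,X.round(4),round(e,4))
P=[plane(T,ft(*p),.018)[:2] for p in [(228,124),(468,138),(452,350),(214,335)]]
P=np.array(P);print(P.round(4)); c=P.mean(0); print("c",c.round(4))
ax=(P[0]+P[1]-P[2]-P[3]);print("yaw",np.arctan2(ax[1],ax[0]), np.linalg.norm(P[0]-P[1]),np.linalg.norm(ax)/2)
s=plane(T,ft(326,433),.010)[:2];print("sleeve",s.round(4),np.linalg.norm(s-c))
# slab edge strip pixels crop: upper/lower boundary
for p in [(0,45),(0,58),(700,108),(700,122)]: print(plane(T,ft(*p),.02).round(4))
A=plane(T,ft(0,52),.02);B=plane(T,ft(700,119),.02);print("slab yaw",np.arctan2(*(A-B)[[0,1]]))
print('jar top',plane(T,(314.5,177),.075),'jar side base',plane(S,(287,227),0))
print('round',plane(T,(246,167),.018),plane(T,(241,206),.012))
E
```

```text
FL [ 0.5543 -0.065   0.0159] 0.0012
FR [ 0.5454 -0.1639  0.0173] 0.0011
NR [ 0.4568 -0.1525  0.019 ] 0.0014
slL [ 0.4262 -0.0701  0.0137] 0.0017
slR [ 0.4212 -0.1325  0.0156] 0.0006
[[ 0.553  -0.0649]
 [ 0.5458 -0.1637]
 [ 0.4563 -0.1526]
 [ 0.4636 -0.0571]]
c [ 0.5047 -0.1096]
yaw -0.10558522633312374 0.09910531001393388 0.08992715676013274
sleeve [ 0.4244 -0.1017] 0.08061370834720918
[0.588  0.0293 0.02  ]
[0.5822 0.0293 0.02  ]
[ 0.557  -0.2598  0.02  ]
[ 0.5509 -0.2593  0.02  ]
slab yaw 0.11253674740404465
jar top [ 0.48912129 -0.00200924  0.075     ] jar side base [0.49018597 0.00377006 0.        ]
round [0.52805064 0.13940681 0.018     ] [0.44766974 0.14800342 0.012     ]
```

Request:
{"fn": "move_arm", "kwargs": {
  "steps": [
    {"spin": 0.137},
    {"spin": 0.137},
    {"spin": 0.137},
    {"spin": 0.137},
    {"spin": 0.137},
    {"spin": 0.137},
    {"spin": 0.137},
    {"spin": 0.137},
    {"spin": 0.137},
    {},
    {}
  ],
  "claw": 4.0,
  "squeeze": 20
}}

```text
$.steps[0]: bad value
```

```bash
cat >> h.py <<'E'
from scipy.spatial.transform import Rotation as Ro
def info(tx=None):
    from bench import telemetry
    s=telemetry.read_state();R=Ro.from_quat(s["eef_rot"]).as_matrix()
    print("t",round(s["time"],2),"p",s["ee_pos"].round(4),"ax",R[:,0].round(3),R[:,1].round(3),"f",s["ft_force"].round(1),"w",round(s["width"],4),"g",round(s["grip_force"],1),"j7",s["joint_positions"][6].round(2))
    if tx is not None: print("d cm",(R.T@(np.array(tx)-s["ee_pos"])*100).round(2))
E
python3 -c "
from h import *
info([.4235,-.1015,.33])"
```

```text
t 0.1 p [0.2694 0.5638 0.404 ] ax [-0.902  0.431 -0.   ] [ 0.431  0.902 -0.001] f [ 0.4 -0.4  0.5] w 0.0869 g 0.0 j7 -0.09
d cm [-42.59 -53.38   7.47]
```

Request:
{"fn": "move_arm", "kwargs": {
  "steps": [
    {"dx": 0, "dy": 0, "dz": 0, "spin": 0.137},
    {"dx": 0, "dy": 0, "dz": 0, "spin": 0.137},
    {"dx": 0, "dy": 0, "dz": 0, "spin": 0.137},
    {"dx": 0, "dy": 0, "dz": 0, "spin": 0.137},
    {"dx": 0, "dy": 0, "dz": 0, "spin": 0.137},
    {"dx": 0, "dy": 0, "dz": 0, "spin": 0.137},
    {"dx": 0, "dy": 0, "dz": 0, "spin": 0.137},
    {"dx": 0, "dy": 0, "dz": 0, "spin": 0.137},
    {"dx": 0, "dy": 0, "dz": 0, "spin": 0.137},
    {"dx": 0, "dy": 0, "dz": 0, "spin": 0}
  ],
  "claw": 4.0,
  "squeeze": 20
}}

```text
time: 1.1
ee_pos: [0.2694, 0.5639, 0.4043]
eef_rot: [0.745, 0.667, -0.0, 0.0]
ft_force: [0.2, 0.2, 0.3]
width: 0.0402
grip_force: 0.0
```

```bash
python3 -c "
from h import *
info([.4235,-.1015,.33])"
```

```text
t 1.1 p [0.2694 0.5639 0.4043] ax [ 0.11   0.994 -0.001] [ 0.994 -0.11  -0.   ] f [0.2 0.2 0.3] w 0.0402 g 0.0 j7 -1.28
d cm [-64.44  22.64   7.48]
```

Request:
{"fn": "move_arm", "kwargs": {
  "steps": [
    {"dx": -3, "dy": 3.77, "dz": 0, "spin": 0},
    {"dx": -3, "dy": 3.77, "dz": 0, "spin": 0},
    {"dx": -3, "dy": 3.77, "dz": 0, "spin": 0},
    {"dx": -3, "dy": 3.77, "dz": 0, "spin": 0},
    {"dx": -3, "dy": 3.77, "dz": 0, "spin": 0},
    {"dx": -3, "dy": 3.77, "dz": 0, "spin": 0},
    {"dx": -4.5, "dy": 0, "dz": 0, "spin": 0},
    {"dx": -4.5, "dy": 0, "dz": 0, "spin": 0},
    {"dx": -4.5, "dy": 0, "dz": 0, "spin": 0},
    {"dx": -4.5, "dy": 0, "dz": 0, "spin": 0},
    {"dx": -4.5, "dy": 0, "dz": 0, "spin": 0},
    {"dx": -4.5, "dy": 0, "dz": 0, "spin": 0}
  ]
}}

```text
time: 2.3
ee_pos: [0.4453, 0.0903, 0.4047]
eef_rot: [0.743, 0.67, 0.0, -0.0]
ft_force: [-0.2, -0.4, -0.1]
width: 0.0399
grip_force: 0.0
```

Request:
{"fn": "move_arm", "kwargs": {
  "steps": [
    {"dx": -4, "dy": 0, "dz": 1.5, "spin": 0},
    {"dx": -4, "dy": 0, "dz": 1.5, "spin": 0},
    {"dx": -4, "dy": 0, "dz": 1.5, "spin": 0},
    {"dx": -4, "dy": 0, "dz": 1.5, "spin": 0},
    {"dx": -3.5, "dy": 0, "dz": 1.5, "spin": 0},
    {"dx": 0, "dy": 0, "dz": 0, "spin": 0},
    {"dx": 0, "dy": 0, "dz": 0, "spin": 0},
    {"dx": 0, "dy": 0, "dz": 0, "spin": 0}
  ]
}}

```text
time: 3.1
ee_pos: [0.4251, -0.1008, 0.33]
eef_rot: [0.743, 0.669, 0.0, 0.0]
ft_force: [0.3, 0.7, 0.5]
width: 0.0402
grip_force: 0.0
```

```bash
python3 - <<'E'
from h import *
from bench import imaging
info([.4235,-.1015,.25])
c=imaging.camera("wrist");np.savez("w1.npz",**c)
a=np.clip((c["img"]/255.)**.6*255,0,255).astype(np.uint8)
cv2.imwrite("pics/w1.png",a[:,:,::-1])
for p in ([.4235,-.1015,.009],[.5047,-.1096,.018]): print(proj(c,np.array(p)).round(1))
E
```

```text
t 3.1 p [ 0.4251 -0.1008  0.33  ] ax [0.105 0.995 0.   ] [ 0.995 -0.105  0.   ] f [0.3 0.7 0.5] w 0.0402 g 0.0 j7 -0.01
d cm [-0.09 -0.16  8.  ]
[317.2 193.8]
[397.9 195.5]
```

View pics/w1.png

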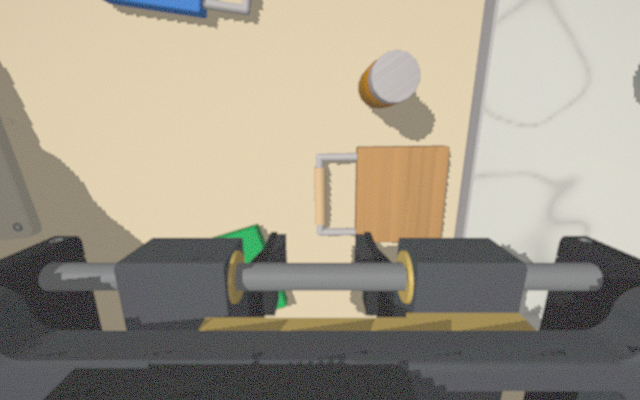

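Wrist view: sleeve at about (320,196), board from (356,147) to (449,240), slab edge at about (470,200). The prediction of (317,194) agrees within about 3 px. I'll refine it with masks.

```bash
python3 - <<'E'
from h import *
c=dict(np.load("w1.npz"));T=dict(np.load("top0.npz"))
h=cv2.cvtColor(c["img"],cv2.COLOR_RGB2HSV)
m=((h[...,1]>105)&(h[...,0]<25)).astype(np.uint8); m[:120]=0;m[236:]=0;m[:,:300]=0
n,l,st,ce=cv2.connectedComponentsWithStats(m)
for i in range(1,n):
    if st[i,4]>100: print(st[i],ce[i].round(1))
ft=lambda x,y:((x+.5)/5-.5+300,(y+.5)/5-.5+130)
i=[i for i in range(1,n) if 250<st[i,4]<2000]
for k in i:
    print("sleeve plane",plane(c,ce[k],.009),"tri",tri(c,ce[k],T,ft(326,433)))
# board corners / rect
k=max(range(1,n),key=lambda i:st[i,4]); r=cv2.minAreaRect(np.argwhere(l==k)[:,::-1].astype(np.float32)); print(r)
P=np.array([plane(c,p,.018)[:2] for p in cv2.boxPoints(r)]);print(P.round(4))
# slab edge
g=h[...,1].astype(int)
E=[]
for row in (150,200,225):
    x=next(x for x in range(455,500) if g[row,x]<45); E.append(plane(c,(x,row),.02)); print(row,x,E[-1].round(4),plane(c,(x,row),0).round(4), g[row,455:500:3])
E
```

```text
[ 355  145   95   91 8089] [400.5 189.8]
[314 168  12  57 603] [319.6 195.7]
sleeve plane [ 0.42584092 -0.10376751  0.009     ] tri (array([ 0.42522537, -0.10271104,  0.00925408]), np.float64(0.0023014774137654717))
((401.9999694824219, 189.99996948242188), (93.99998474121094, 89.99998474121094), 0.0)
[[ 0.4585 -0.1477]
 [ 0.4653 -0.055 ]
 [ 0.5556 -0.0644]
 [ 0.5565 -0.158 ]]
150 466 [ 0.5711 -0.0707  0.02  ] [ 0.5805 -0.0736  0.    ] [84 85 83 76 21 16 18 17 21 24 22 22 22 21 23]
200 459 [ 0.5653 -0.1202  0.02  ] [ 0.5744 -0.1265  0.    ] [83 72 14 16 12 19 20 21 24 25 20 22 26 23 18]
225 456 [ 0.5628 -0.1467  0.02  ] [ 0.5716 -0.1549  0.    ] [58 16 18 20 17 18 20 25 22 19 26 20 21 23 26]
```

Request:
{"fn": "move_arm", "kwargs": {
  "steps": [
    {"dx": -0.2, "dy": 0, "dz": 2, "spin": 0},
    {"dx": 0, "dy": 0, "dz": 2, "spin": 0},
    {"dx": 0, "dy": 0, "dz": 2, "spin": 0},
    {"dx": 0, "dy": 0, "dz": 2, "spin": 0},
    {"dx": 0, "dy": 0, "dz": 2, "spin": 0},
    {"dx": 0, "dy": 0, "dz": 1.5, "spin": 0},
    {"dx": 0, "dy": 0, "dz": 1, "spin": 0},
    {"dx": 0, "dy": 0, "dz": 1, "spin": 0},
    {"dx": 0, "dy": 0, "dz": 0.5, "spin": 0},
    {"dx": 0, "dy": 0, "dz": 0.4, "spin": 0},
    {"dx": 0, "dy": 0, "dz": 0, "spin": 0},
    {"dx": 0, "dy": 0, "dz": 0, "spin": 0}
  ],
  "claw": 2.8
}}

```text
time: 4.35
ee_pos: [0.4248, -0.1037, 0.186]
eef_rot: [0.744, 0.668, 0.0, 0.0]
ft_force: [-1.6, -0.3, -0.7]
width: 0.0284
grip_force: 0.0
```

Request:
{"fn": "move_arm", "kwargs": {
  "steps": [
    {"dx": 0, "dy": 0, "dz": 0, "spin": 0},
    {"dx": 0, "dy": 0, "dz": 0, "spin": 0},
    {"dx": 0, "dy": 0, "dz": 0, "spin": 0},
    {"dx": 0, "dy": 0, "dz": 0, "spin": 0},
    {"dx": 0, "dy": 0, "dz": 0, "spin": 0}
  ],
  "claw": 0.6,
  "squeeze": 25
}}

```text
time: 4.85
ee_pos: [0.4247, -0.1036, 0.1858]
eef_rot: [0.744, 0.668, 0.0, 0.0]
ft_force: [-1.1, 0.3, -0.1]
width: 0.011
grip_force: 25.0
```

```bash
python3 - <<'E'
from h import *
info()
E
```

```text
t 4.85 p [ 0.4247 -0.1036  0.1858] ax [0.108 0.994 0.   ] [ 0.994 -0.108  0.   ] f [-1.1  0.3 -0.1] w 0.011 g 25.0 j7 0.2
```

Request:
{"fn": "move_arm", "kwargs": {
  "steps": [
    {"dx": 0, "dy": 0.2, "dz": 0, "spin": 0},
    {"dx": 0, "dy": 0.2, "dz": 0, "spin": 0},
    {"dx": 0, "dy": 0.2, "dz": 0, "spin": 0},
    {"dx": 0, "dy": 0.2, "dz": 0, "spin": 0},
    {"dx": 0, "dy": 0.2, "dz": 0, "spin": 0},
    {"dx": 0, "dy": 0.2, "dz": 0, "spin": 0},
    {"dx": 0, "dy": 0, "dz": 0, "spin": 0},
    {"dx": 0, "dy": 0, "dz": 0, "spin": 0}
  ]
}}

```text
time: 5.65
ee_pos: [0.4369, -0.105, 0.1859]
eef_rot: [0.744, 0.668, 0.0, 0.0]
ft_force: [-0.1, 0.6, -0.0]
width: 0.0109
grip_force: 25.0
```

Request:
{"fn": "move_arm", "kwargs": {
  "steps": [
    {"dx": 0, "dy": 0.1, "dz": 0, "spin": 0},
    {"dx": 0, "dy": 0.1, "dz": 0, "spin": 0},
    {"dx": 0, "dy": 0.1, "dz": 0, "spin": 0},
    {"dx": 0, "dy": 0, "dz": 0, "spin": 0}
  ]
}}

```text
time: 6.05
ee_pos: [0.4396, -0.1053, 0.1857]
eef_rot: [0.744, 0.668, -0.0, -0.0]
ft_force: [-1.0, 0.1, 0.4]
width: 0.0107
grip_force: 25.0
```

Request:
{"fn": "move_arm", "kwargs": {
  "steps": [
    {"dx": 0, "dy": 0.1, "dz": 0, "spin": 0},
    {"dx": 0, "dy": 0.1, "dz": 0, "spin": 0},
    {"dx": 0, "dy": 0, "dz": 0, "spin": 0}
  ]
}}

```text
time: 6.35
ee_pos: [0.4417, -0.1055, 0.1858]
eef_rot: [0.744, 0.668, 0.0, 0.0]
ft_force: [-0.3, 0.3, 1.6]
width: 0.0111
grip_force: 25.0
```

Request:
{"fn": "move_arm", "kwargs": {
  "steps": [
    {"dx": 0, "dy": 0.1, "dz": 0, "spin": 0},
    {"dx": 0, "dy": 0.1, "dz": 0, "spin": 0},
    {"dx": 0, "dy": 0, "dz": 0, "spin": 0}
  ]
}}

```text
time: 6.65
ee_pos: [0.4437, -0.1057, 0.1858]
eef_rot: [0.744, 0.668, 0.0, 0.0]
ft_force: [-0.2, 0.7, 1.3]
width: 0.0109
grip_force: 25.0
```

Request:
{"fn": "move_arm", "kwargs": {
  "steps": [
    {"dx": 0, "dy": 0.1, "dz": 0, "spin": 0},
    {"dx": 0, "dy": 0.1, "dz": 0, "spin": 0},
    {"dx": 0, "dy": 0, "dz": 0, "spin": 0}
  ]
}}

```text
time: 6.95
ee_pos: [0.4457, -0.1059, 0.1858]
eef_rot: [0.744, 0.668, 0.0, 0.0]
ft_force: [-1.2, 0.4, 1.5]
width: 0.0111
grip_force: 25.0
```

Request:
{"fn": "move_arm", "kwargs": {
  "steps": [
    {"dx": 0, "dy": 0.1, "dz": 0, "spin": 0},
    {"dx": 0, "dy": 0.1, "dz": 0, "spin": 0},
    {"dx": 0, "dy": 0, "dz": 0, "spin": 0}
  ]
}}

```text
time: 7.25
ee_pos: [0.4468, -0.1061, 0.1854]
eef_rot: [0.744, 0.668, -0.001, -0.001]
ft_force: [-6.2, 2.0, 5.9]
width: 0.0113
grip_force: 25.0
```

Request:
{"fn": "move_arm", "kwargs": {
  "steps": [
    {"dx": 0, "dy": 0, "dz": -1.09, "spin": 0},
    {"dx": 0, "dy": 0.04, "dz": -1.1, "spin": 0},
    {"dx": 0, "dy": 0.16, "dz": -1.07, "spin": 0},
    {"dx": 0, "dy": 0.26, "dz": -1.03, "spin": 0},
    {"dx": 0, "dy": 0.35, "dz": -0.99, "spin": 0},
    {"dx": 0, "dy": 0.44, "dz": -0.95, "spin": 0},
    {"dx": 0, "dy": 0, "dz": 0, "spin": 0},
    {"dx": 0, "dy": 0, "dz": 0, "spin": 0}
  ]
}}

```text
time: 8.05
ee_pos: [0.4596, -0.1076, 0.2489]
eef_rot: [0.744, 0.668, -0.0, -0.001]
ft_force: [-6.2, 1.6, 2.5]
width: 0.0108
grip_force: 25.0
```

```bash
python3 - <<'E'
from h import *
from bench import imaging
info()
c=imaging.camera("side");
a=np.clip((c["img"]/255.)**.6*255,0,255).astype(np.uint8)
cv2.imwrite("pics/s2.png",cv2.resize(a[60:260,160:420,::-1],None,fx=3,fy=3)[:600,:800])
E
```

```text
t 8.05 p [ 0.4596 -0.1076  0.2489] ax [0.108 0.994 0.001] [ 0.994 -0.108 -0.001] f [-6.2  1.6  2.5] w 0.0108 g 25.0 j7 0.15
```

View pics/s2.png

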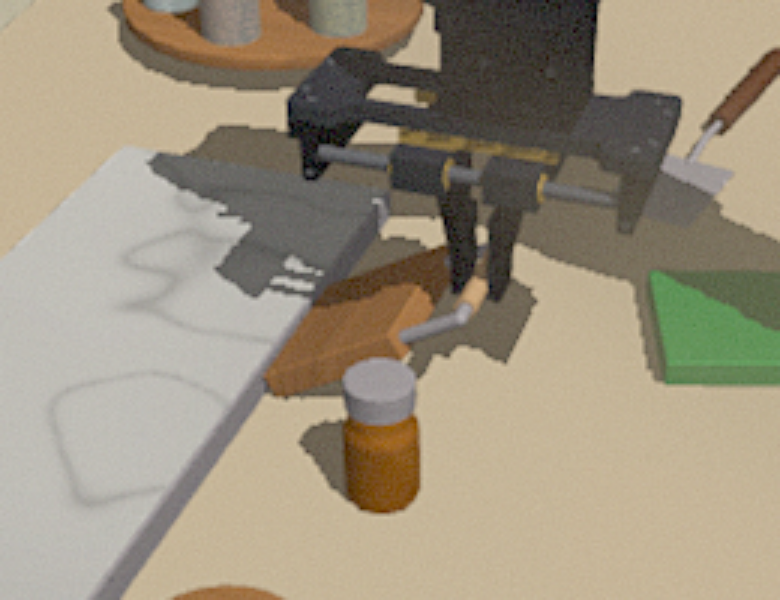

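The side crop shows the board about 30° up, far edge seated against the slab, and the sleeve still pinched at (470,295). I'll continue the arc.

Request:
{"fn": "move_arm", "kwargs": {
  "steps": [
    {"dx": 0, "dy": 0.53, "dz": -0.89, "spin": 0},
    {"dx": 0, "dy": 0.6, "dz": -0.83, "spin": 0},
    {"dx": 0, "dy": 0.69, "dz": -0.77, "spin": 0},
    {"dx": 0, "dy": 0.75, "dz": -0.69, "spin": 0},
    {"dx": 0, "dy": 0.83, "dz": -0.61, "spin": 0},
    {"dx": 0, "dy": 0.88, "dz": -0.53, "spin": 0},
    {"dx": 0, "dy": 0.95, "dz": -0.44, "spin": 0},
    {"dx": 0, "dy": 0.98, "dz": -0.35, "spin": 0},
    {"dx": 0, "dy": 1.04, "dz": -0.26, "spin": 0},
    {"dx": 0, "dy": 1.05, "dz": -0.17, "spin": 0},
    {"dx": 0, "dy": 0, "dz": 0, "spin": 0}
  ]
}}

```text
time: 9.2
ee_pos: [0.5438, -0.1165, 0.3036]
eef_rot: [0.744, 0.668, 0.0, 0.001]
ft_force: [-1.1, 0.1, 7.5]
width: 0.0108
grip_force: 25.0
```

Request:
{"fn": "move_arm", "kwargs": {
  "steps": [
    {"dx": 0, "dy": 1.05, "dz": -0.1, "spin": 0},
    {"dx": 0, "dy": 1.0, "dz": -0.1, "spin": 0},
    {"dx": 0, "dy": 0, "dz": -0.1, "spin": 0},
    {"dx": 0, "dy": 0, "dz": 0, "spin": 0},
    {"dx": 0, "dy": 0, "dz": 0, "spin": 0},
    {"dx": 0, "dy": 0, "dz": 0, "spin": 0}
  ]
}}

```text
time: 9.8
ee_pos: [0.5625, -0.1187, 0.3063]
eef_rot: [0.744, 0.668, -0.0, -0.0]
ft_force: [0.6, 0.8, -1.6]
width: 0.011
grip_force: 25.0
```

```bash
python3 - <<'E'
from h import *
from bench import imaging
info()
c=imaging.camera("side");
a=np.clip((c["img"]/255.)**.6*255,0,255).astype(np.uint8)
cv2.imwrite("pics/s3.png",cv2.resize(a[60:260,160:420,::-1],None,fx=3,fy=3)[:600,:800])
E
```

```text
t 9.8 p [ 0.5625 -0.1187  0.3063] ax [0.108 0.994 0.   ] [ 0.994 -0.108 -0.   ] f [ 0.6  0.8 -1.6] w 0.011 g 25.0 j7 0.21
```

View pics/s3.png

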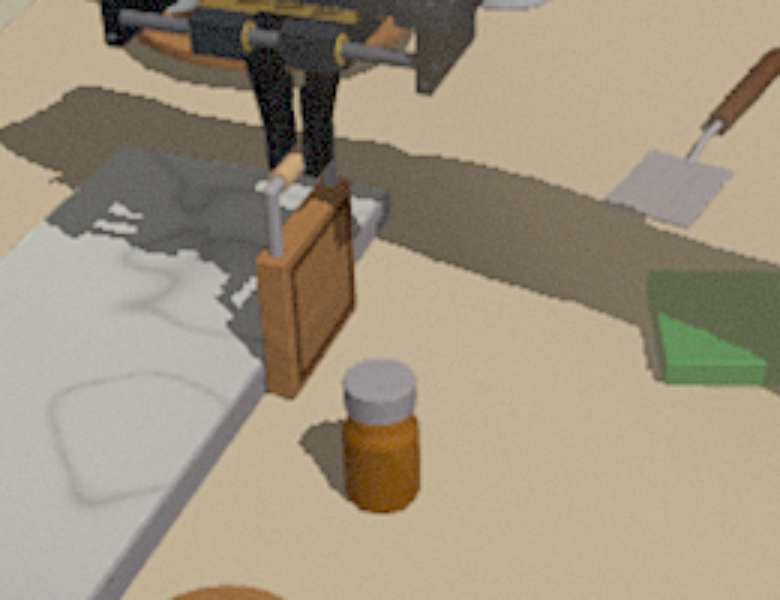

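The board stands upright against the slab edge, grooved face toward the robot. The jar is untouched at (380,430). Now I lay it over.

Request:
{"fn": "move_arm", "kwargs": {
  "steps": [
    {"dx": 0, "dy": 0.1, "dz": -0.3, "spin": 0},
    {"dx": 0, "dy": 0.5, "dz": -0.25, "spin": 0},
    {"dx": 0, "dy": 0.75, "dz": 0, "spin": 0},
    {"dx": 0, "dy": 0.75, "dz": 0.02, "spin": 0},
    {"dx": 0, "dy": 1.0, "dz": 0.13, "spin": 0},
    {"dx": 0, "dy": 0.98, "dz": 0.24, "spin": 0},
    {"dx": 0, "dy": 0.96, "dz": 0.31, "spin": 0},
    {"dx": 0, "dy": 0.92, "dz": 0.39, "spin": 0},
    {"dx": 0, "dy": 0.88, "dz": 0.48, "spin": 0},
    {"dx": 0, "dy": 0.85, "dz": 0.54, "spin": 0},
    {"dx": 0, "dy": 0, "dz": 0, "spin": 0},
    {"dx": 0, "dy": 0, "dz": 0, "spin": 0}
  ]
}}

```text
time: 11.05
ee_pos: [0.6392, -0.1271, 0.2904]
eef_rot: [0.744, 0.668, -0.0, -0.0]
ft_force: [-1.3, -0.2, -1.0]
width: 0.0108
grip_force: 25.0
```

```bash
python3 - <<'E'
from h import *
from bench import imaging
info()
c=imaging.camera("side");
a=np.clip((c["img"]/255.)**.6*255,0,255).astype(np.uint8)
cv2.imwrite("pics/s4.png",cv2.resize(a[60:260,100:360,::-1],None,fx=3,fy=3)[:600,:800])
E
```

```text
t 11.05 p [ 0.6392 -0.1271  0.2904] ax [ 0.108  0.994 -0.   ] [ 0.994 -0.108 -0.001] f [-1.3 -0.2 -1. ] w 0.0108 g 25.0 j7 0.26
```

View pics/s4.png

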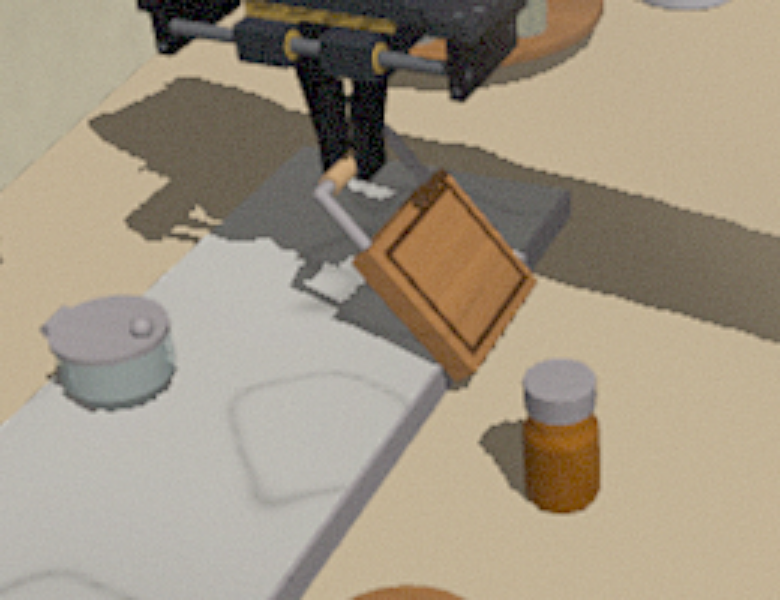

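The board leans about 40° past upright on the slab edge, groove up. The cellar at (112,350) is clear. I'll continue.

Request:
{"fn": "move_arm", "kwargs": {
  "steps": [
    {"dx": 0, "dy": 0.8, "dz": 0.62, "spin": 0},
    {"dx": 0, "dy": 0.73, "dz": 0.69, "spin": 0},
    {"dx": 0, "dy": 0.67, "dz": 0.75, "spin": 0},
    {"dx": 0, "dy": 0.61, "dz": 0.8, "spin": 0},
    {"dx": 0, "dy": 0.53, "dz": 0.85, "spin": 0},
    {"dx": 0, "dy": 0.46, "dz": 0.9, "spin": 0},
    {"dx": 0, "dy": 0.38, "dz": 0.93, "spin": 0},
    {"dx": 0, "dy": 0.3, "dz": 0.95, "spin": 0},
    {"dx": 0, "dy": 0.2, "dz": 0.95, "spin": 0},
    {"dx": 0, "dy": 0.13, "dz": 0.7, "spin": 0},
    {"dx": 0, "dy": 0, "dz": 0.2, "spin": 0},
    {"dx": 0, "dy": 0, "dz": 0, "spin": 0}
  ]
}}

```text
time: 12.3
ee_pos: [0.6869, -0.1321, 0.2071]
eef_rot: [0.744, 0.668, -0.0, -0.0]
ft_force: [-0.6, 0.2, 0.2]
width: 0.011
grip_force: 25.0
```

```bash
python3 -c "
from h import *
info()"
```

```text
t 12.3 p [ 0.6869 -0.1321  0.2071] ax [0.108 0.994 0.   ] [ 0.994 -0.108 -0.001] f [-0.6  0.2  0.2] w 0.011 g 25.0 j7 0.29
```

Request:
{"fn": "move_arm", "kwargs": {
  "steps": [
    {"dx": 0, "dy": 0, "dz": 0.1, "spin": 0},
    {"dx": 0, "dy": 0, "dz": 0, "spin": 0},
    {"dx": 0, "dy": 0, "dz": 0, "spin": 0}
  ]
}}

```text
time: 12.6
ee_pos: [0.6872, -0.1322, 0.2068]
eef_rot: [0.744, 0.668, 0.0, 0.0]
ft_force: [0.1, -0.6, -1.4]
width: 0.0114
grip_force: 25.0
```

Request:
{"fn": "move_arm", "kwargs": {
  "steps": [
    {"dx": 0, "dy": 0, "dz": 0, "spin": 0},
    {"dx": 0, "dy": 0, "dz": 0, "spin": 0},
    {"dx": 0, "dy": 0, "dz": 0, "spin": 0},
    {"dx": 0, "dy": 0, "dz": 0, "spin": 0},
    {"dx": 0, "dy": 0, "dz": -0.5, "spin": 0},
    {"dx": 0, "dy": 0, "dz": -1, "spin": 0},
    {"dx": 0, "dy": 0, "dz": -1.5, "spin": 0},
    {"dx": 0, "dy": 0, "dz": -2, "spin": 0},
    {"dx": 0, "dy": 0, "dz": -3, "spin": 0},
    {"dx": 0, "dy": 0, "dz": -3, "spin": 0},
    {"dx": 0, "dy": 0, "dz": -3, "spin": 0},
    {"dx": 0, "dy": 0, "dz": 0, "spin": 0}
  ],
  "claw": 2.7
}}

```text
time: 13.8
ee_pos: [0.6878, -0.133, 0.353]
eef_rot: [0.744, 0.668, 0.003, 0.003]
ft_force: [0.2, 0.3, -0.5]
width: 0.0267
grip_force: 0.0
```

```bash
python3 - <<'E'
from h import *
from bench import imaging
info()
c=imaging.camera("side");
a=np.clip((c["img"]/255.)**.6*255,0,255).astype(np.uint8)
cv2.imwrite("pics/s5.png",cv2.resize(a[60:350,100:360,::-1],None,fx=2,fy=2))
E
```

```text
t 13.8 p [ 0.6878 -0.133   0.353 ] ax [ 0.108  0.994 -0.   ] [ 0.994 -0.108  0.008] f [ 0.2  0.3 -0.5] w 0.0267 g 0.0 j7 0.24
```

View pics/s5.png

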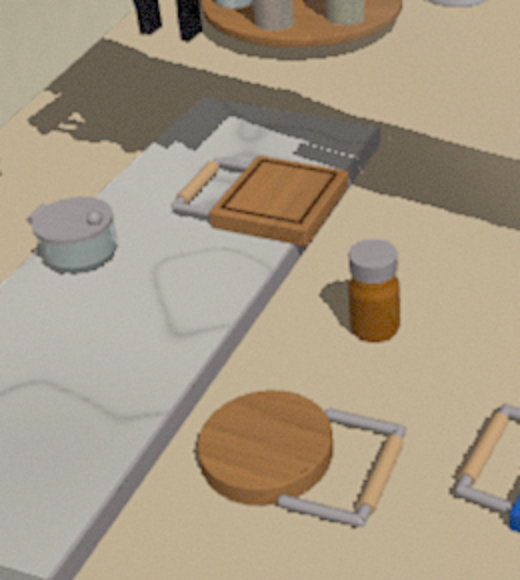

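The board lies flat on the slab, groove up and square to it, at about (282,197). The gripper is clear, and the round board and jar are where they were.

```bash
python3 -c "
from bench import job
print(job.close_job())"
```

```text
the job is handed in; nothing more can be done
None
```

The rectangular board stood on edge against the slab and now lies grooved side up, flat and square on it, with the gripper clear and the round board untouched. I handed the job in at about 14 s; no verdict came back, so this rests on the final side view.

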